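Swing the lever rotary table to the 60 degree mark and clamp it

ROBOT

A 6-joint arm with a two-finger parallel gripper is mounted at the origin on the work surface. World frame = base frame: x ahead of the robot, y to its left, z up, the work surface at z = 0. Lengths are in m, angles in rad, forces in N, time in s.
With the tool pointing down it reaches from about 0.3 to 0.95 m from the base axis. Payload 3.1 kg.
Tool frame: the origin (TCP) lies between the finger pads; the fingertips stand 14 mm ahead of it and the grasp point (between the pads) lies 5 mm behind it; z points along the fingers, x is the direction in which the jaws open and shut, and the axes are right-handed (so a half turn about z gives the same grasp; the last joint's range is limited). The gripper opens to 85 mm and grips with 20 to 120 N. Pads are 22 mm wide; open, the fingers measure 114 mm over their backs; the gripper's body (76 mm by 85 mm) begins 54 mm behind the grasp point. The pads swing forward as they close: fully open they stand 13 mm farther back than shut.
Start: joints at [1.086, 0.308, 1.634, -0, 1.2, -0.07], TCP at [0.252, 0.572, 0.245] pointing down, gripper open.
Joint ranges: [-3.06, 3.06], [-0.79, 1.96], [0.05, 2.63], [-1.19, 4.34], [0.05, 2.64], [-2.94, 2.94]. Speed limits (rad/s): [2.79, 2.79, 3.14, 3.14, 3.14, 3.14].

INTERFACE

Orientations are given as a 3x3 rotation matrix whose columns are the frame's x, y, z axes.
In Python, from rig import observe, read_camera, get_calibration, hand_in, cut_out, pinpoint gives the robot as it stands.
- The arm moves only by the tool step_arm, never from a script. Its argument "deltas" is a list of rows, each a list of 7 numbers: the shift along the tool's x, y, z in m, then the turn, a rotation vector about the tool's x, y, z in degrees, then the opening in per cent of the stroke, from 0 (shut) to 100 (fully open). In form: [[dx, dy, dz, rx, ry, rz, grip], ...]. A call has exactly 5 rows; each row shifts and turns the commanded pose from where the row before left it, along the tool's axes as they then stand; what a row does not reach is not made up. A row lasts 1/10 s, in which the tool goes at most 50 mm and 8.59 degrees, less where a joint would pass 70% of its speed; a pose out of reach is approached as far as the arm can. A call is refused whole if a number of a shift passes 0.05 or a number of a turn 8.59, either way. A call with a gripper value outside its range is refused whole. The fingers move at their own pace and stop on an object; "force" is the grip in N (left out, the last holds). Time passes only in rows, so rows that do not move let the fingers close, or fill a call up. It gives the time, the measured TCP pose, the force and the opening at its end, in the units of the state.
- observe(): the state, without advancing time (a new reading comes with each control period).
- read_camera(name): name is "scene" or "top"; returns the picture (480x640x3 uint8, red, green, blue); there is no depth.
- get_calibration(name): a dict with "fov_y" (degrees; the focal length in pixels is half the picture's height over the tangent of half this angle, whatever the lens; pixels are square), "cx", "cy" (the principal point, pixels), "R" (3x3) and "t" (3): a world point X has camera coordinates R X + t. Camera axes: x right, y down, z forward; pixel columns grow to the right and rows downward; lengths in m; the calibration is good to about 2 mm. A picture is of the moment at which its call begins. get_calibration takes no time and is no camera call.
- hand_in(): hands the job in, once; it reports no verdict.
Trained networks look in the newest picture that a camera, given by its name, has taken for a name from the list of things; names that differ only in an ending like _2 or _b are one class to them, and where a whole thing is asked for, a point or a joint stands for the part that bears it (a point fixed in the world has none). Each returns a list of dicts, best first, with "confidence" (0 to 1); they miss things now and then, are a little off and sometimes report something else, mostly with a low value. They report only what shows in the picture. A call takes as long as a camera call.
- cut_out(camera, query): "region" (480x640 bool, what is visible of it) and "at" ([column, row] in pixels, amid what is visible of it).
- pinpoint(camera, query): "at" ([column, row] in pixels: a listed point, or the origin of a listed thing).
The state is a dict: "time": time; "joint_positions": joint angles; "dq": joint speeds; "joint_efforts": joint torques, N m; "eef_pos": TCP position; "ee_rot": TCP orientation; "wrist_force": force on the tool from outside, world axes, zero at the start; "moment": the same for the moment, N m; "opening": finger opening in m.
Only numpy, scipy, OpenCV 4.12 (cv2) and the standard library are available. Lean on these libraries where they do the work, as an engineer would, in place of code of your own. Each camera call takes 0.05 s, during which the arm holds its last target.

TASK

Set the rotary table to 60 degrees: push its long ball-ended lever round until the table's pointer stands on the 60 degree mark of the scale ring. Then push the small black clamp lever clockwise to its stop to lock the table there. Only push with the fingers, with ordinary hand force: do not grip or ram either lever, and leave the flange standing on the table and the other loose things where they are.

Things in the scene. Friction and masses are not known exactly. Their poses are not given: they have to be found in the camera images.
- rotary: fixed base of the rotary table: grey cast-iron base on a steel plate 280 x 280 x 20 mm. Origin under the plate's centre on the bench, below the table's axis; z up; at yaw 0 its x points away from the robot. All heights are above the bench. Carries the flat aluminium scale ring (outer radius 112 mm, top at 70 mm). Lugs and bolts stay inside 130 mm radius, below 63 mm.
- table_angle (a joint): angle of the table = what the pointer reads on the scale, rad: 0 at the 0 mark, 1.047 at the 60 mark, growing counterclockwise seen from above. It starts between about 2 and 24 degrees. Stiff (about 6 N at mid-lever), no spring: stays where it is left. End stops at -0.05 and 1.62.
- turntable: the round steel table with its lever: level round steel bar 12 mm thick, radial, height 85 mm, from 81 to 155 mm from the axis, then a black ball 30 mm across centred at 170 mm. The lever is opposite the pointer, on the robot's side. Origin on the table's axis at bench height; the lever points along azimuth 135 degrees from +x in its own frame (base's frame: 135 degrees + table angle).
- lever_mid (a point): point on the axis of the lever's bar, 140 mm from the table's axis, height 85 mm: a good place to push, with free space 25 mm and more below and beside the bar
- pointer (a point): tip of the table's small black pointer, 90 mm from the axis, height 74 mm, just inside the marks
- mark60 (a point): middle of the 60 degree mark, 101 mm from the axis, height 70 mm. The ring has black marks every 10 degrees over a quarter turn, on the side away from the lever: long at 0, 30, 60, 90, short between, and a dot just before the 0 mark. They count counterclockwise seen from above; in the base's frame 0 lies at azimuth -45 degrees from +x, 60 at +15, 90 at +45.
- axis (a point): centre of the top face of the round steel table (radius 72 mm), on its axis, height 97 mm
- clamp_angle (a joint): clamp lever of the table, rad: starts slack between 0 and 0.25; grows when turned clockwise seen from above, to the stop at 1.13 = locked. Stiff (about 6 N at handle_mid), no spring.
- clamp_lever: small black clamp lever: hub 24 mm across, handle a bar 12 mm thick reaching 76 mm from its axis, rising from height 75 mm at the hub to 90 mm over its outer half. Origin on the clamp's axis at bench height; the handle points along azimuth -60 degrees from +x in its own frame (base's frame: -60 degrees minus the clamp's joint value).
- clamp_axis (a point): top centre of the clamp lever's hub (24 mm across), height 83 mm, on its vertical turning axis, which stands 125 mm from the table's axis on the robot's right (azimuth -110 degrees in the base's frame)
- handle_mid (a point): point on the axis of the clamp handle 52 mm from the clamp's axis, height 89 mm: the place to push; nothing but the plate (height 20 mm) below it
- flange: bystander: turned steel flange standing loose on the middle of the table, foot 68 mm across and 13 mm high, hub 38 mm across, 42 mm high in all; origin under its foot. It rides round with the table.
- stud: bystander: loose clamping stud with a nut, standing on the plate's far left corner, 22 mm across, 67 mm high; origin under its foot
- tnut: bystander: loose black T-nut lying on the plate's near right corner, 26 x 26 x 15 mm; origin under its centre
- spanner: bystander: spanner 190 mm long lying on the bench
- oil: bystander: white oil bottle, 60 mm across, 170 mm high, standing on the bench; origin under its foot
- block: bystander: steel setting block with three holes, 51 x 76 x 25 mm, on the bench
- panel: bystander: aluminium instrument panel 130 x 190 mm lying on the bench, with a black drum 60 mm across and 80 mm high

How it is judged:
By the outcome, as a careful person would: the job done as asked, in the order asked, and still so for the second after the job is handed in, with the robot touching nothing.
It also fails if it takes over 51 s, if anything falls off the work surface, if the arm or the gripper's body presses on something with over 40 N, if the wrist force passes 120 N, or if a joint passes its speed limit or range.

## Working session

There is one attempt and no reset: what is moved stays moved. The work goes in short steps, Python scripts to look and compute and a tool call to move; the robot and the scene stay as the last step left them, time stands still between calls to the robot, and variables do not carry over. Pictures are saved under pics/ and viewed, and the job is handed in when it is done.

Besides the shell and the picture viewer there is one more tool, called as name(argument=value, ...), one argument or row to a line, values as JSON. step_arm: Moves the arm, as the interface text tells. Its arguments: {"type":"object","properties":{"deltas":{"type":"array"},"force":{"type":"number"}},"required":["deltas"]}

```bash
mkdir -p pics; ls
cat > h.py <<'E'
import numpy as np, cv2
from rig import *
def save(name,fn):
    im=read_camera(name); cv2.imwrite('pics/'+fn,im[:,:,::-1]); return im
def K(c):
    f=240/np.tan(np.radians(c['fov_y']/2)); return f
def ray(name,px):
    c=get_calibration(name); f=K(c); R=np.array(c['R']);t=np.array(c['t'])
    d=R.T@np.array([(px[0]-c['cx'])/f,(px[1]-c['cy'])/f,1]); return -R.T@t,d
def atz(name,px,z):
    o,d=ray(name,px); return o+d*(z-o[2])/d[2]
def proj(name,X):
    c=get_calibration(name); f=K(c); p=np.array(c['R'])@np.array(X)+np.array(c['t'])
    return np.array([c['cx']+f*p[0]/p[2],c['cy']+f*p[1]/p[2]])
E
python3 - <<'E'
from h import *
np.set_printoptions(precision=4,suppress=True)
for n in ['scene','top']:
    save(n,n+'1.png'); print(get_calibration(n))
Z=dict(axis=.097,pointer=.074,mark60=.07,lever_mid=.085,clamp_axis=.083,handle_mid=.089,rotary=0)
for q,z in Z.items():
    for n in ['scene','top']:
        for r in pinpoint(n,q)[:2]:
            print(q,n,r['at'],round(r['confidence'],2),atz(n,r['at'],z))
s=observe(); print(s['time'],s['eef_pos'],s['ee_rot'],s['opening'])
E
```

```text
pics
{'fov_y': 49.78117121379154, 'cx': 317.5390496100314, 'cy': 231.79747932684649, 'R': array([[ 0.8282,  0.5604, -0.0087],
       [ 0.4123, -0.6196, -0.6679],
       [-0.3797,  0.5496, -0.7442]]), 't': array([-0.5509, -0.1103,  1.3328])}
{'fov_y': 44.80064686052134, 'cx': 316.6196204051521, 'cy': 246.58684268476182, 'R': array([[ 0.0191, -0.9998,  0.0102],
       [-0.9876, -0.0204, -0.1557],
       [ 0.1558, -0.0071, -0.9878]]), 't': array([0.0941, 0.5776, 1.4258])}
axis scene [323.6, 261.3] 0.82 [0.6463 0.0514 0.097 ]
axis top [337.8, 216.3] 0.75 [0.6437 0.0554 0.097 ]
axis top [377.8, 264.0] 0.24 [ 0.5277 -0.0433  0.097 ]
pointer scene [276.1, 301.1] 0.36 [ 0.614  -0.0672  0.074 ]
mark60 scene [374.0, 274.7] 0.65 [0.7391 0.0972 0.07  ]
mark60 scene [283.8, 321.2] 0.19 [ 0.652  -0.0936  0.07  ]
mark60 top [323.2, 183.9] 0.69 [0.7321 0.0922 0.07  ]
mark60 top [142.9, 289.5] 0.24 [0.4566 0.5285 0.07  ]
lever_mid scene [288.8, 220.3] 0.9 [0.5136 0.1128 0.085 ]
lever_mid scene [252.4, 290.2] 0.34 [ 0.5651 -0.0781  0.085 ]
lever_mid top [311.4, 271.9] 0.61 [0.5065 0.1174 0.085 ]
lever_mid top [338.8, 225.3] 0.34 [0.6236 0.0521 0.085 ]
clamp_axis scene [273.4, 299.3] 0.55 [ 0.6114 -0.0713  0.083 ]
clamp_axis top [388.7, 230.2] 0.68 [ 0.6143 -0.0716  0.083 ]
handle_mid scene [273.5, 322.8] 0.72 [ 0.6462 -0.1159  0.089 ]
handle_mid top [404.9, 217.0] 0.6 [ 0.6472 -0.1109  0.089 ]
handle_mid top [321.5, 180.9] 0.44 [0.7346 0.0969 0.089 ]
rotary scene [325.1, 291.0] 0.63 [0.6513 0.0497 0.    ]
rotary top [335.8, 223.4] 0.63 [0.6452 0.0562 0.    ]
rotary top [483.0, 254.9] 0.56 [ 0.5697 -0.3286  0.    ]
0.8 [0.2519 0.572  0.2453] [[ 0.403   0.9152  0.    ]
 [ 0.9152 -0.403   0.    ]
 [ 0.0001  0.     -1.    ]] 0.08554451184457848
```

Run:
```python
import cv2
a=cv2.imread('pics/scene1.png'); cv2.imwrite('pics/scene1z.png',cv2.resize(a[180:370,200:450],None,fx=3.1,fy=3.1,interpolation=cv2.INTER_CUBIC))
a=cv2.imread('pics/top1.png'); cv2.imwrite('pics/top1z.png',cv2.resize(a[130:310,250:450],None,fx=3.3,fy=3.3,interpolation=cv2.INTER_CUBIC))
```

```text
(no output)
```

View pics/scene1.png

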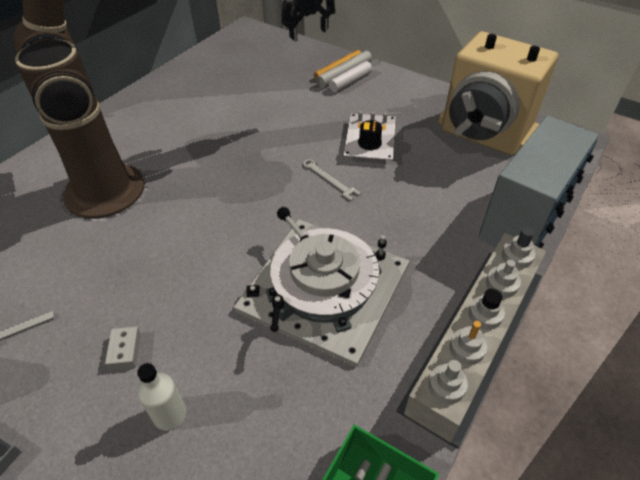

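View pics/top1.png

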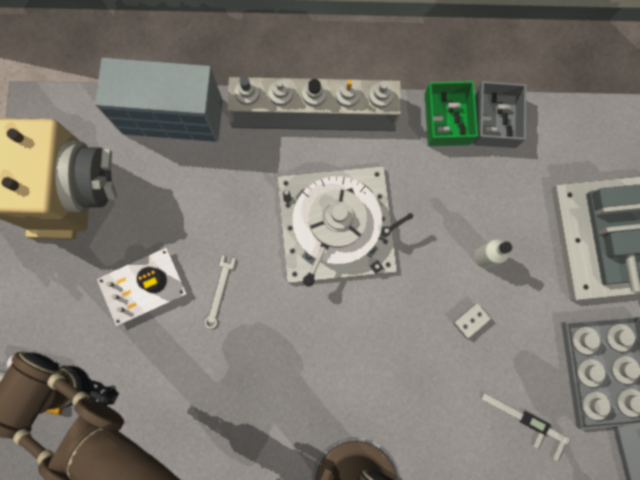

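```bash
sleep 1
```

```text
(no output)
```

View pics/scene1z.png

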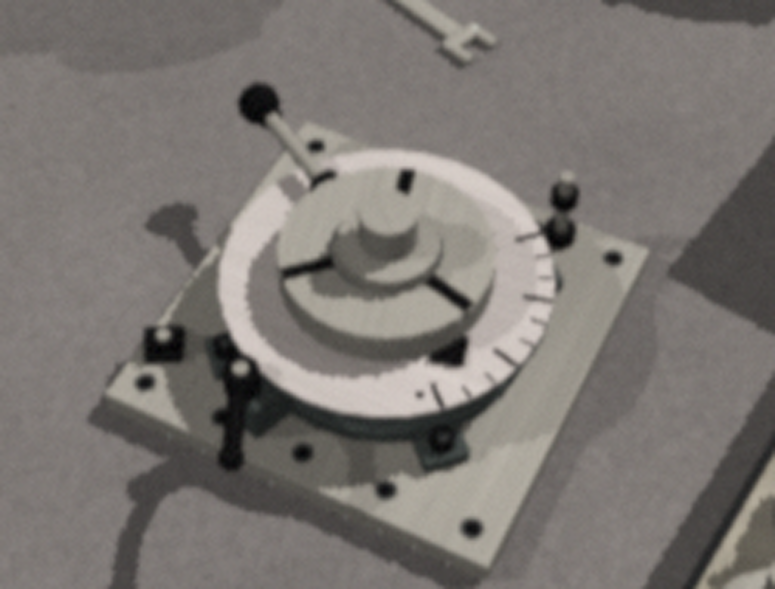

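View pics/top1z.png

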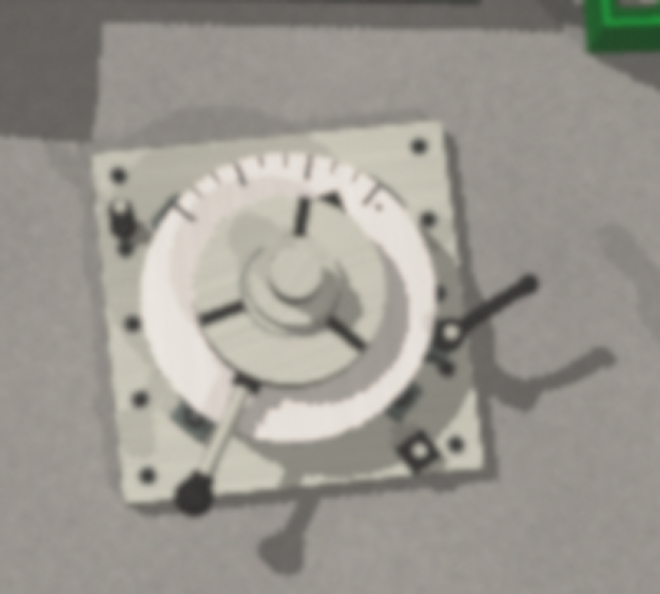

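The views show the rotary table at about scene (325,270) and top (338,218). The pointer is between the 10 and 20 marks, the lever ball is at scene (284,213) and top (309,280), and the clamp handle points away to the right. Next I fit the base pose and joint angles.

```bash
cat > fit.py <<'E'
from h import *
from scipy.optimize import least_squares
s=lambda x,y:np.array([(x+.5)/3.1-.5+200,(y+.5)/3.1-.5+180])
t=lambda x,y:np.array([(x+.5)/3.3-.5+250,(y+.5)/3.3-.5+130])
def base(p,yaw,az,r,z):
    a=np.radians(az)+yaw; return [p[0]+r*np.cos(a),p[1]+r*np.sin(a),z]
obs=[('scene',s(437,396),'m0'),('scene',s(505,357),'m30'),('scene',s(538,297),'m60'),('scene',s(527,238),'m90'),
('top',t(375,193),'m0'),('top',t(310,165),'m30'),('top',t(240,174),'m60'),('top',t(187,213),'m90'),
('scene',s(489,568),'c-45'),('scene',s(649,249),'c45'),('scene',s(108,395),'c-135'),
('top',t(441,122),'c-45'),('top',t(93,156),'c45'),('top',t(127,502),'c135'),('top',t(486,466),'c-135'),
('scene',s(259,103),'ball'),('top',t(194,494),'ball'),
('scene',s(231,461),'h'),('top',t(530,284),'h'),('scene',s(242,372),'ca'),('top',t(452,332),'ca')]
def pt(v,k):
    p=v[:2];yaw=v[2]
    if k[0]=='m': return base(p,yaw,-45+float(k[1:]),.101,.07)
    if k=='ball': return base(p,yaw,135+v[3],.170,.085)
    c=base(p,yaw,-110,.125,.083)
    if k=='ca': return c
    if k=='h': return base(c[:2],yaw,-60-v[4],.072,.09)
    return base(p,yaw,float(k[1:]),.14*2**.5,.02)
def f(v):
    r=[]
    for n,o,k in obs:
        r+=list(proj(n,pt(v,k))-o+(v[5:7] if n=='scene' else v[7:9]))
    return np.array(r+list(v[5:9]*.5))
if __name__=='__main__':
    r=least_squares(f,[.645,.053,.05,15,10,0,0,0,0],x_scale=[.01,.01,.01,1,1,1,1,1,1],loss='soft_l1')
    np.set_printoptions(precision=4,suppress=True)
    print(r.x,np.degrees(r.x[2]))
    for (n,o,k),e in zip(obs,f(r.x).reshape(-1,2)): print(n,k,e.round(1))
    for k in ['ball','ca','h']: print(k,np.array(pt(r.x,k)))
E
python3 fit.py
```

```text
[ 0.6441  0.0568  0.1225 14.059   4.6389  0.2401  0.7719  0.6304  0.6616] 7.021282714458819
scene m0 [ 0.2 -0.3]
scene m30 [0.1 0.1]
scene m60 [-0.2  0.5]
scene m90 [ 0.3 -0.3]
top m0 [-0.9  0.5]
top m30 [-0.2  0.7]
top m60 [0.5 0. ]
top m90 [-0.2 -0. ]
scene c-45 [ 0.1 -0. ]
scene c45 [ 0.3 -0.2]
scene c-135 [-1.3 -0.2]
top c-45 [ 0.3 -0.9]
top c45 [-0.3 -0.9]
top c135 [-0.4  0.4]
top c-135 [-0.1  0.2]
scene ball [0.2 0.1]
top ball [0.  0.4]
scene h [-0.1  0.9]
top h [ 1.3 -0.9]
scene ca [-0.2 -0.8]
top ca [ 0.  -0.1]
ball [0.4887 0.1258 0.085 ]
ca [ 0.616 -0.065  0.083]
h [ 0.6545 -0.1258  0.09  ]
```

step_arm(
  deltas=[
    [-0.018, 0.0284, 0.003, 0, 0, 0, 0],
    [-0.018, 0.0284, 0.003, 0, 0, 0, 0],
    [-0.018, 0.0284, 0.003, 0, 0, 0, 0],
    [-0.018, 0.0284, 0.003, 0, 0, 0, 0],
    [-0.018, 0.0284, 0.003, 0, 0, 0, 0],
  ],
  force=30,
)

```text
time: 1.3
eef_pos: [0.3462, 0.4313, 0.2303]
ee_rot: [[0.403, 0.915, 0.0], [0.915, -0.403, 0.0], [0.0, 0.0, -1.0]]
wrist_force: [0.3, -0.1, 0.3]
opening: 0.0124
```

step_arm(
  deltas=[
    [-0.018, 0.0284, 0.003, 0, 0, 0, 0],
    [-0.018, 0.0284, 0.003, 0, 0, 0, 0],
    [-0.018, 0.0284, 0.003, 0, 0, 0, 0],
    [-0.018, 0.0284, 0.003, 0, 0, 0, 0],
    [-0.018, 0.0284, 0.003, 0, 0, 0, 0],
  ],
)

```text
time: 1.8
eef_pos: [0.44, 0.2917, 0.2154]
ee_rot: [[0.403, 0.915, 0.001], [0.915, -0.403, 0.0], [0.0, 0.0, -1.0]]
wrist_force: [0.5, -0.1, -0.1]
opening: -0.0002
```

step_arm(
  deltas=[
    [-0.018, 0.0284, 0.003, 0, 0, 0, 0],
    [-0.018, 0.0284, 0.003, 0, 0, 0, 0],
    [-0.018, 0.0284, 0.003, 0, 0, 0, 0],
    [-0.018, 0.0284, 0.003, 0, 0, 0, 0],
    [-0.018, 0.0284, 0.003, 0, 0, 0, 0],
  ],
)

```text
time: 2.3
eef_pos: [0.5337, 0.152, 0.2004]
ee_rot: [[0.403, 0.915, 0.001], [0.915, -0.403, 0.0], [0.0, 0.0, -1.0]]
wrist_force: [0.8, 0.7, 0.4]
opening: 0.0
```

step_arm(
  deltas=[
    [0, 0, 0.025, 0, 0, 0, 0],
    [0, 0, 0.025, 0, 0, 0, 0],
    [0, 0, 0.025, 0, 0, 0, 0],
    [0, 0, 0.025, 0, 0, 0, 0],
    [0, 0, 0.016, 0, 0, 0, 0],
  ],
)

```text
time: 2.8
eef_pos: [0.5319, 0.1529, 0.0824]
ee_rot: [[0.403, 0.915, -0.002], [0.915, -0.403, -0.0], [-0.001, -0.002, -1.0]]
wrist_force: [-0.5, -0.1, -0.4]
opening: -0.0004
```

Run:
```python
from h import *
a=save('scene','s2.png')[:,:,::-1];b=save('top','t2.png')[:,:,::-1]
cv2.imwrite('pics/2z.png',np.hstack([cv2.resize(a[170:370,220:420],(390,390)),cv2.resize(b[130:330,240:440],(390,390))]))
print(observe()['wrist_force'],observe()['eef_pos'])
```

```text
[-0.73972282  0.6565972   0.05192192] [0.53057435 0.15265481 0.08164051]
```

View pics/2z.png

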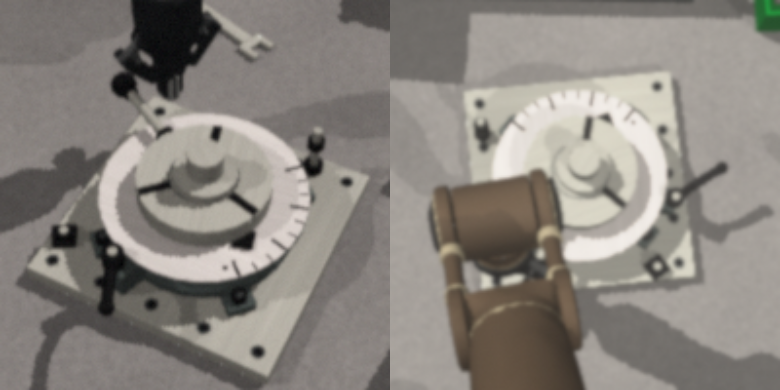

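Pointer still between 10 and 20; the fingers stand on the +y side of the lever. Closing in.

step_arm(
  deltas=[
    [-0.005, 0, 0, 0, 0, 0, 0],
    [-0.005, 0, 0, 0, 0, 0, 0],
    [-0.004, 0, 0, 0, 0, 0, 0],
    [-0.003, 0, 0, 0, 0, 0, 0],
    [-0.003, 0, 0, 0, 0, 0, 0],
  ],
)

```text
time: 3.4
eef_pos: [0.5252, 0.1346, 0.085]
ee_rot: [[0.403, 0.915, 0.001], [0.915, -0.403, 0.0], [0.001, 0.001, -1.0]]
wrist_force: [0.2, -1.1, -0.1]
opening: 0.0001
```

step_arm(
  deltas=[
    [-0.003, 0, 0, 0, 0, 0, 0],
    [-0.003, 0, 0, 0, 0, 0, 0],
    [-0.003, 0, 0, 0, 0, 0, 0],
    [-0.002, 0, 0, 0, 0, 0, 0],
    [-0.002, 0, 0, 0, 0, 0, 0],
  ],
)

```text
time: 3.9
eef_pos: [0.5206, 0.1247, 0.0847]
ee_rot: [[0.404, 0.915, 0.002], [0.915, -0.404, 0.004], [0.004, 0.001, -1.0]]
wrist_force: [0.9, 6.1, -0.7]
opening: 0.0002
```

step_arm(
  deltas=[
    [-0.0073, -0.0004, 0, 0, 0, -3, 0],
    [-0.0073, -0.0004, 0, 0, 0, -3, 0],
    [-0.0073, -0.0004, 0, 0, 0, -3, 0],
    [-0.0073, -0.0004, 0, 0, 0, -3, 0],
    [-0.0073, -0.0004, 0, 0, 0, -3, 0],
  ],
)

```text
time: 4.4
eef_pos: [0.507, 0.0906, 0.0846]
ee_rot: [[0.151, 0.988, 0.001], [0.988, -0.151, 0.004], [0.004, 0.001, -1.0]]
wrist_force: [-0.0, 6.5, 0.6]
opening: 0.0
```

step_arm(
  deltas=[
    [-0.0073, -0.0004, 0, 0, 0, -3, 0],
    [-0.0073, -0.0004, 0, 0, 0, -3, 0],
    [-0.0073, -0.0004, 0, 0, 0, -3, 0],
    [-0.0073, -0.0004, 0, 0, 0, -3, 0],
    [-0.0073, -0.0004, 0, 0, 0, -3, 0],
  ],
)

```text
time: 4.9
eef_pos: [0.5028, 0.0543, 0.0845]
ee_rot: [[-0.109, 0.994, -0.0], [0.994, 0.109, 0.003], [0.003, 0.0, -1.0]]
wrist_force: [-0.8, 6.3, 0.8]
opening: -0.0
```

Run:
```python
from h import *
a=save('scene','s3.png')[:,:,::-1];b=save('top','t3.png')[:,:,::-1]
cv2.imwrite('pics/3z.png',np.hstack([cv2.resize(a[210:330,260:400],None,fx=3.2,fy=3.2,interpolation=2),cv2.resize(b[160:280,280:380],None,fx=3.2,fy=3.2,interpolation=2)]))
s=observe();print(s['wrist_force'],s['eef_pos'])
for q,z in dict(pointer=.074,lever_mid=.085).items():
  for n in ['scene','top']:
    for r in pinpoint(n,q)[:2]:
      X=atz(n,r['at'],z); print(q,n,r,X,np.degrees(np.arctan2(X[1]-.0568,X[0]-.6441)))
```

```text
[-0.52973522  3.2862139   1.4231693 ] [0.50290423 0.05313439 0.0844766 ]
pointer scene {'at': [361.8, 281.9], 'confidence': 0.57} [0.72904589 0.06518856 0.074     ] 5.639773721209639
pointer top {'at': [332.7, 184.4], 'confidence': 0.89} [0.73027848 0.06832122 0.074     ] 7.614732790504436
pointer top {'at': [382.5, 235.5], 'confidence': 0.41} [ 0.60223965 -0.05737987  0.074     ] -110.13382361690499
lever_mid scene {'at': [263.5, 242.2], 'confidence': 0.64} [0.50652953 0.03180923 0.085     ] -169.70404155239189
lever_mid top {'at': [389.5, 229.5], 'confidence': 0.71} [ 0.6156762  -0.07332629  0.085     ] -102.32172046344253
lever_mid top {'at': [346.4, 275.3], 'confidence': 0.62} [0.49988219 0.03191479 0.085     ] -170.20984971234148
```

View pics/3z.png

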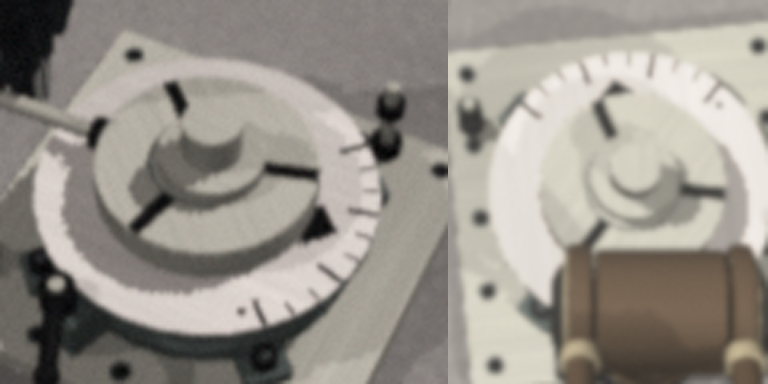

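```bash
cat > ang.py <<'E'
from fit import *
V=[.6441,.0568,.1225]; off={'scene':np.array([.24,.77]),'top':np.array([.63,.66])}
def scale(n,px,z=.074):
    X=atz(n,np.array(px)-off[n],z); d=X[:2]-np.array(V[:2]); return np.degrees(np.arctan2(d[1],d[0])-V[2])+45, np.hypot(*d)
def draw(n,fn,out,box,k,ang):
    a=cv2.imread('pics/'+fn); x0,y0,x1,y1=box
    a=cv2.resize(a[y0:y1,x0:x1],None,fx=k,fy=k,interpolation=2)
    for A in ang:
        for r,z in ((.09,.074),):
            p=proj(n,base(V[:2],V[2],A-45,r,z))+off[n]
            q=((p-[x0,y0]+.5)*k-.5).round().astype(int); cv2.circle(a,tuple(map(int,q)),1,(0,0,255),-1)
    for A in range(0,91,10):
        for r in (.095,.107):
            p=proj(n,base(V[:2],V[2],A-45,r,.07))+off[n]
            q=((p-[x0,y0]+.5)*k-.5).round().astype(int); cv2.circle(a,tuple(map(int,q)),1,(0,160,0),-1)
    cv2.imwrite('pics/'+out,a)
E
python3 - <<'E'
from ang import *
print(scale('scene',[361.8,281.9]),scale('top',[332.7,184.4]))
draw('scene','s3.png','s3d.png',(310,230,400,320),6.5,[44,48,52,60])
draw('top','t3.png','t3d.png',(290,165,380,235),7,[44,48,52,60])
E
```

```text
(np.float64(44.645656867108755), np.float64(0.0841342438543756)) (np.float64(46.48326389942603), np.float64(0.08883118776872247))
```

View pics/s3d.png

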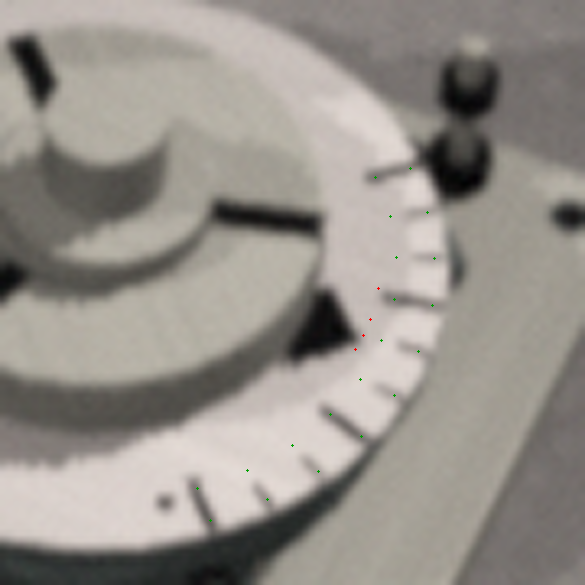

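View pics/t3d.png

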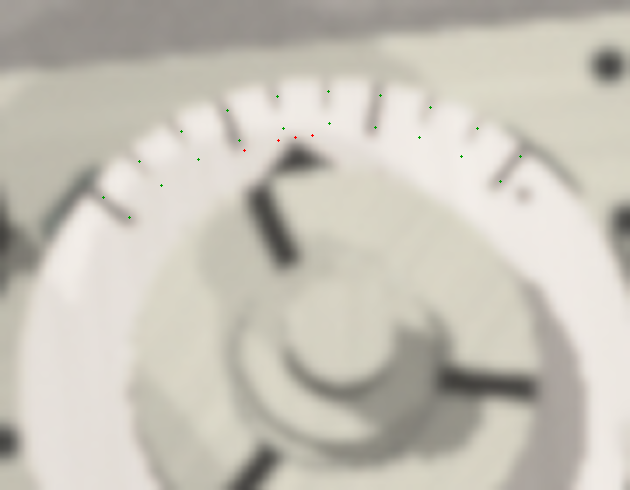

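Pointer reads about 47. Pushing about 10 degrees more.

step_arm(
  deltas=[
    [-0.0073, -0.0004, 0, 0, 0, -3, 0],
    [-0.0073, -0.0004, 0, 0, 0, -3, 0],
    [-0.0073, -0.0004, 0, 0, 0, -3, 0],
    [-0.0024, -0.0001, 0, 0, 0, -1, 0],
    [0, 0, 0, 0, 0, 0, 0],
  ],
)

```text
time: 5.7
eef_pos: [0.5056, 0.0289, 0.0844]
ee_rot: [[-0.279, 0.96, -0.001], [0.96, 0.279, 0.001], [0.001, -0.0, -1.0]]
wrist_force: [-0.3, 4.1, 3.1]
opening: -0.0001
```

```bash
cat > look.py <<'E'
import sys
from ang import *
k=sys.argv[1]; A=[float(a) for a in sys.argv[2:]]
save('scene','s%s.png'%k);save('top','t%s.png'%k)
draw('scene','s%s.png'%k,'a.png',(330,240,390,310),8,A)
draw('top','t%s.png'%k,'b.png',(295,170,345,220),8,A)
a=cv2.imread('pics/a.png');b=cv2.imread('pics/b.png');b=cv2.copyMakeBorder(b,0,a.shape[0]-b.shape[0],0,0,0)
a=a[:,:400]; cv2.imwrite('pics/%sd.png'%k,np.hstack([a,b]))
s=observe();print(s['time'],s['wrist_force'],s['eef_pos'])
for n in ['scene','top']:
    for r in pinpoint(n,'pointer')[:1]: print(n,r,scale(n,r['at']))
    for r in pinpoint(n,'lever_mid')[:2]: print(n,r,scale(n,r['at'],.085))
E
python3 look.py 4 54 57 60
```

```text
5.8 [-0.97695238  4.31454373  2.61827893] [0.50563697 0.02890405 0.08438739]
scene {'at': [367.5, 274.4], 'confidence': 0.86} (np.float64(59.18237403730406), np.float64(0.08957298259990576))
scene {'at': [257.9, 250.5], 'confidence': 0.9} (np.float64(-122.37062636900961), np.float64(0.14323272100737433))
scene {'at': [323.1, 258.9], 'confidence': 0.73} (np.float64(174.18447162407637), np.float64(0.012478993488123202))
top {'at': [326.2, 184.1], 'confidence': 0.86} (np.float64(56.46817038875237), np.float64(0.09307845612463046))
top {'at': [355.5, 272.3], 'confidence': 0.74} (np.float64(-123.38392756442482), np.float64(0.14228675449777614))
top {'at': [337.0, 225.8], 'confidence': 0.59} (np.float64(214.333033553324), np.float64(0.02026698386285666))
```

View pics/4d.png

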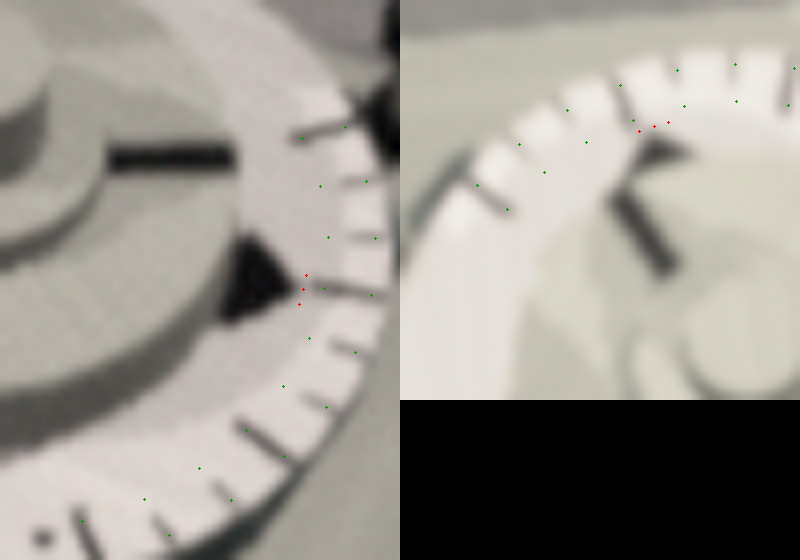

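Pointer at about 57 from both views. Nudging 3 degrees further.

step_arm(
  deltas=[
    [-0.0024, -0.0001, 0, 0, 0, -1, 0],
    [-0.0024, -0.0001, 0, 0, 0, -1, 0],
    [-0.002, -0.0001, 0, 0, 0, -0.8, 0],
    [0, 0, 0, 0, 0, 0, 0],
    [0, 0, 0, 0, 0, 0, 0],
  ],
)

```text
time: 6.5
eef_pos: [0.5071, 0.0221, 0.0842]
ee_rot: [[-0.326, 0.945, -0.001], [0.945, 0.326, 0.0], [0.0, -0.001, -1.0]]
wrist_force: [-1.2, 4.7, 3.6]
opening: 0.0
```

```bash
python3 look.py 5 56 60 64
```

```text
6.6 [-2.16889882  4.81038696  3.72943739] [0.50716677 0.02214642 0.08425938]
scene {'at': [362.9, 276.3], 'confidence': 0.86} (np.float64(54.412596677167826), np.float64(0.08154401817704278))
scene {'at': [257.0, 256.6], 'confidence': 0.73} (np.float64(-115.80977947591154), np.float64(0.14062685312477227))
scene {'at': [324.4, 260.4], 'confidence': 0.26} (np.float64(161.9173906553244), np.float64(0.008226102756014984))
top {'at': [323.4, 184.5], 'confidence': 0.7} (np.float64(60.74736220971181), np.float64(0.09444183173868224))
top {'at': [359.3, 265.4], 'confidence': 0.8} (np.float64(-117.1223475540325), np.float64(0.1297279944822984))
```

View pics/5d.png

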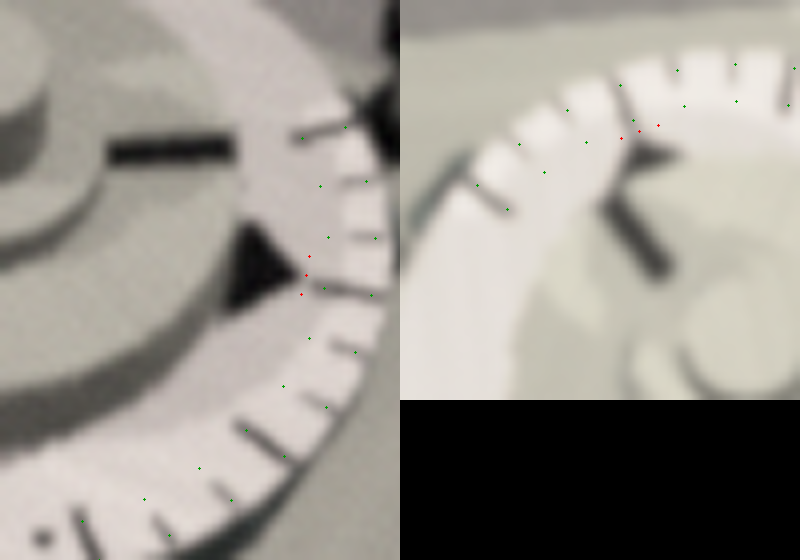

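Pointer on 60 in both views, and the finger's own travel agrees (59.8). Backing off and lifting.

step_arm(
  deltas=[
    [0.006, 0, 0, 0, 0, 0, 0],
    [0.012, 0, 0, 0, 0, 0, 0],
    [0.012, 0, 0, 0, 0, 0, 0],
    [0, 0, 0, 0, 0, 0, 0],
    [0, 0, -0.02, 0, 0, 0, 0],
  ],
)

```text
time: 7.3
eef_pos: [0.4947, 0.0508, 0.1019]
ee_rot: [[-0.328, 0.945, -0.006], [0.945, 0.328, -0.001], [0.001, -0.006, -1.0]]
wrist_force: [0.8, 0.1, 0.5]
opening: 0.0003
```

step_arm(
  deltas=[
    [0, 0, -0.03, 0, 0, 0, 0],
    [0, 0, -0.03, 0, 0, 0, 0],
    [0, 0, -0.03, 0, 0, 8.5, 0],
    [0, 0, -0.03, 0, 0, 8.5, 0],
    [0, 0, -0.03, 0, 0, 8.5, 0],
  ],
)

```text
time: 7.8
eef_pos: [0.4975, 0.0503, 0.2554]
ee_rot: [[0.118, 0.993, 0.0], [0.993, -0.118, -0.001], [-0.001, 0.0, -1.0]]
wrist_force: [0.0, -0.5, -0.3]
opening: 0.0
```

step_arm(
  deltas=[
    [0, 0, 0, 0, 0, 8.5, 0],
    [0, 0, 0, 0, 0, 8.5, 0],
    [0, 0, 0, 0, 0, 8.5, 0],
    [0, 0, 0, 0, 0, 8.5, 0],
    [0, 0, 0, 0, 0, 8.5, 0],
  ],
)

```text
time: 8.3
eef_pos: [0.4976, 0.0503, 0.2542]
ee_rot: [[0.758, 0.652, 0.0], [0.652, -0.758, -0.001], [-0.0, 0.001, -1.0]]
wrist_force: [1.1, 0.6, 0.6]
opening: -0.0003
```

step_arm(
  deltas=[
    [0, 0, 0, 0, 0, 8.5, 0],
    [0, 0, 0, 0, 0, 0, 0],
    [0, 0, 0, 0, 0, 0, 0],
    [0, 0, 0, 0, 0, 0, 0],
    [0, 0, 0, 0, 0, 0, 0],
  ],
)

```text
time: 8.8
eef_pos: [0.4977, 0.0503, 0.2542]
ee_rot: [[0.842, 0.539, 0.0], [0.539, -0.842, -0.0], [-0.0, 0.0, -1.0]]
wrist_force: [0.2, 0.2, -0.0]
opening: -0.0
```

```bash
python3 look.py 6 58 60 62; python3 -c "
from ang import *
s=observe();print(s['ee_rot'],s['joint_positions'],s['dq'])
a=cv2.imread('pics/s6.png');cv2.imwrite('pics/s6z.png',cv2.resize(a[180:360,220:420],None,fx=3.3,fy=3.3,interpolation=2))"
```

```text
8.9 [-0.14998732  0.37982816  0.00504933] [0.49770552 0.050324   0.25427458]
scene {'at': [367.1, 272.5], 'confidence': 0.7} (np.float64(62.18634001497513), np.float64(0.08812160558492906))
scene {'at': [258.8, 254.4], 'confidence': 0.83} (np.float64(-118.40468438760774), np.float64(0.1383249731764873))
top {'at': [326.0, 186.8], 'confidence': 0.58} (np.float64(58.18110624663045), np.float64(0.0865939878654413))
top {'at': [358.3, 269.5], 'confidence': 0.59} (np.float64(-119.78462901956041), np.float64(0.1380781962213772))
top {'at': [148.0, 288.5], 'confidence': 0.45} (np.float64(149.9669026719299), np.float64(0.4926808794602848))
[[ 8.42945249e-01  5.37999355e-01  3.60275724e-05]
 [ 5.37999356e-01 -8.42945249e-01 -2.43904887e-05]
 [ 1.72472038e-05  3.99426573e-05 -9.99999999e-01]] [ 1.36965940e-02  5.66270023e-02  1.91246513e+00 -2.69951018e-05
  1.17246483e+00 -5.54354844e-01] [-1.11760716e-04 -7.96407007e-04  1.12935657e-03 -6.90805229e-05
 -5.18993007e-04  9.83183776e-04]
```

View pics/6d.png

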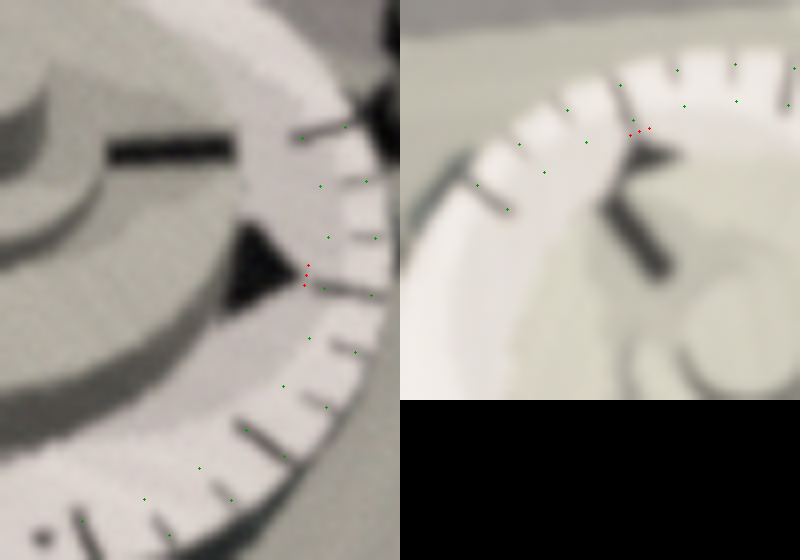

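View pics/s6z.png

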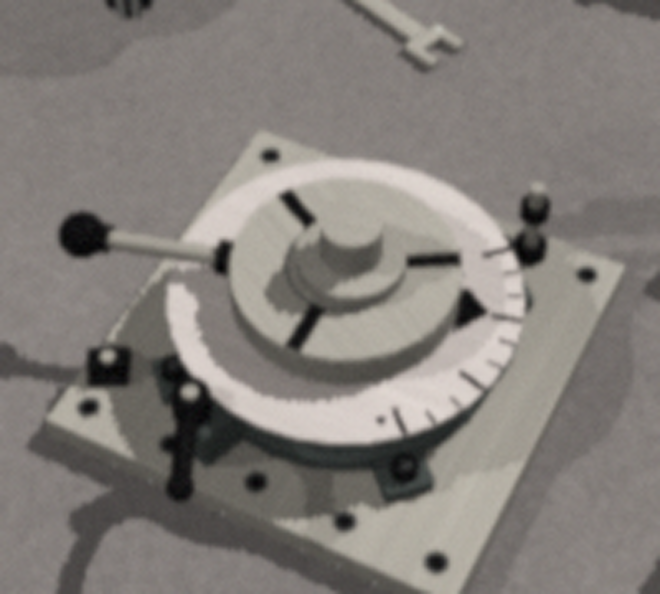

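Run:
```python
from ang import *
for n,c in (('scene',(245,251)),('top',(365,276))):
    a=cv2.imread('pics/%s6.png'%n[0],0); x,y=c; w=a[y-14:y+15,x-14:x+15]
    cv2.imwrite('pics/w_%s.png'%n,cv2.resize(w,None,fx=10,fy=10,interpolation=2))
    m=(w<60).astype(np.uint8); k,l,st,ce=cv2.connectedComponentsWithStats(m)
    for i in range(1,k):
        if st[i,4]>15:
            p=ce[i]+[x-14,y-14]; sc=scale(n,p,.085); print(n,st[i],p,sc[0]+180,sc[1])
X=proj('top',base(V[:2],V[2],195,.17,.085)); print(X)
```

```text
scene [  7   8  15  13 155] [244.83870968 250.84516129] 60.16840238496806 0.16960490204507003
top [ 0 13 17 11 94] [359.92553191 279.63829787] 58.270824068608306 0.16267827972188226
[362.28536412 281.09103105]
```

View pics/t6.png

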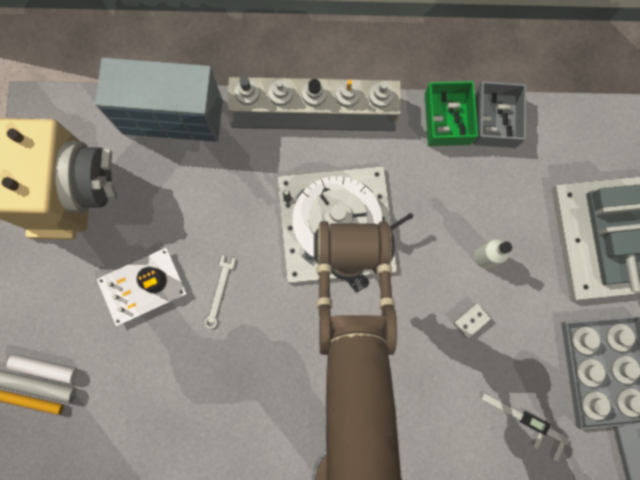

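Table reads 60.2 by the ball in the scene view, with the fingers clear. On to the clamp lever.

step_arm(
  deltas=[
    [0.0145, 0.0426, 0, 0, 0, 0, 0],
    [0.0145, 0.0426, 0, 0, 0, 0, 0],
    [0.0145, 0.0426, 0, 0, 0, 0, 0],
    [0.0145, 0.0426, 0, 0, 0, 0, 0],
    [0.0145, 0.0426, 0, 0, 0, 0, 0],
  ],
)

```text
time: 9.6
eef_pos: [0.6747, -0.0915, 0.2541]
ee_rot: [[0.843, 0.538, -0.0], [0.538, -0.843, 0.0], [0.0, -0.0, -1.0]]
wrist_force: [0.6, 0.2, 0.2]
opening: -0.0
```

step_arm(
  deltas=[
    [0, 0, 0, 0, 0, 0, 0],
    [0, 0, 0.02, 0, 0, 0, 0],
    [0, 0, 0.03, 0, 0, 0, 0],
    [0, 0, 0.03, 0, 0, 0, 0],
    [0, 0, 0, 0, 0, 0, 0],
  ],
)

```text
time: 10.1
eef_pos: [0.6688, -0.089, 0.1685]
ee_rot: [[0.843, 0.538, -0.011], [0.538, -0.843, 0.002], [-0.008, -0.008, -1.0]]
wrist_force: [-0.6, -1.2, -0.5]
opening: 0.0003
```

Run:
```python
from ang import *
save('scene','s7.png');save('top','t7.png')
a=cv2.imread('pics/s7.png')[200:380,220:420];b=cv2.imread('pics/t7.png')[140:320,300:480]
cv2.imwrite('pics/7z.png',np.hstack([cv2.resize(a,None,fx=2.1,fy=2.1),cv2.resize(b,None,fx=2.1,fy=2.1)]))
print(observe()['eef_pos'])
for n in ['scene','top']:
  for q,z in (('handle_mid',.089),('clamp_axis',.083)):
    for r in pinpoint(n,q)[:1]: print(n,q,r,atz(n,np.array(r['at'])-off[n],z))
```

```text
[ 0.67264437 -0.08976793  0.17388189]
scene handle_mid {'at': [275.5, 323.1], 'confidence': 0.77} [ 0.64829988 -0.11329994  0.089     ]
scene clamp_axis {'at': [272.5, 298.5], 'confidence': 0.7} [ 0.60731199 -0.06961796  0.083     ]
top clamp_axis {'at': [385.4, 228.6], 'confidence': 0.54} [ 0.61973826 -0.06187841  0.083     ]
```

View pics/7z.png

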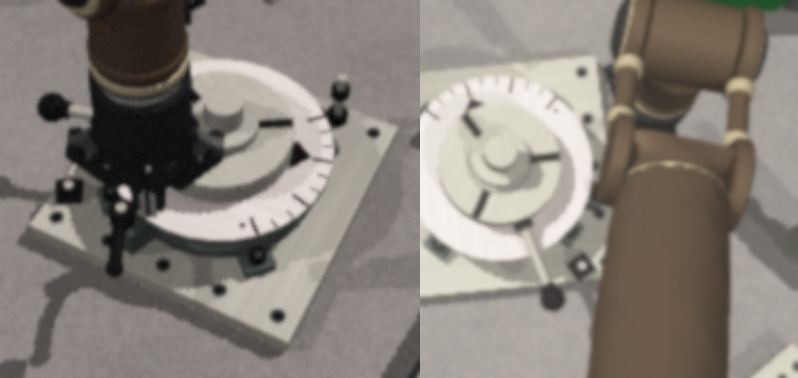

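step_arm(
  deltas=[
    [0, 0, 0.02, 0, 0, 0, 0],
    [0, 0, 0.02, 0, 0, 0, 0],
    [0, 0, 0.02, 0, 0, 0, 0],
    [0, 0, 0.015, 0, 0, 0, 0],
    [0, 0, 0.011, 0, 0, 0, 0],
  ],
)

```text
time: 10.9
eef_pos: [0.6736, -0.0903, 0.0881]
ee_rot: [[0.843, 0.538, 0.001], [0.538, -0.843, -0.0], [0.0, 0.0, -1.0]]
wrist_force: [-0.1, 0.7, 0.7]
opening: -0.0
```

step_arm(
  deltas=[
    [0, 0, 0, 0, 0, 0, 0],
    [-0.002, 0, 0, 0, 0, 0, 0],
    [-0.003, 0, 0, 0, 0, 0, 0],
    [-0.003, 0, 0, 0, 0, 0, 0],
    [-0.003, 0, 0, 0, 0, 0, 0],
  ],
)

```text
time: 11.4
eef_pos: [0.6643, -0.0965, 0.0891]
ee_rot: [[0.843, 0.538, 0.001], [0.538, -0.843, -0.0], [0.001, 0.001, -1.0]]
wrist_force: [-0.2, -0.1, -0.2]
opening: 0.0003
```

Run:
```python
from ang import *
save('scene','s8.png')
a=cv2.imread('pics/s8.png')[220:380,220:400]
cv2.imwrite('pics/8z.png',cv2.resize(a,None,fx=3.5,fy=3.5,interpolation=2))
print(observe()['eef_pos'],observe()['wrist_force'])
```

```text
[ 0.66368997 -0.09668626  0.08883229] [-0.19712342 -0.00259356  0.02061917]
```

View pics/8z.png

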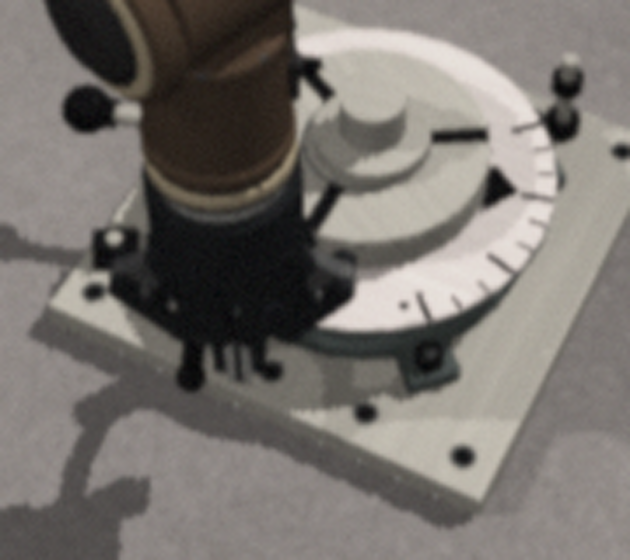

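step_arm(
  deltas=[
    [-0.002, 0, 0.002, 0, 0, 0, 0],
    [-0.002, 0, 0.002, 0, 0, 0, 0],
    [-0.002, 0, 0, 0, 0, 0, 0],
    [-0.002, 0, 0, 0, 0, 0, 0],
    [0, 0, 0, 0, 0, 0, 0],
  ],
)

```text
time: 11.95
eef_pos: [0.6585, -0.0996, 0.084]
ee_rot: [[0.843, 0.537, 0.003], [0.537, -0.843, 0.001], [0.003, 0.001, -1.0]]
wrist_force: [3.8, 2.9, -2.7]
opening: -0.0002
```

step_arm(
  deltas=[
    [-0.0036, 0.0011, 0, 0, 0, 4, 0],
    [-0.0036, 0.0011, 0, 0, 0, 4, 0],
    [-0.0036, 0.0011, 0, 0, 0, 4, 0],
    [-0.0036, 0.0011, 0, 0, 0, 4, 0],
    [-0.0036, 0.0011, 0, 0, 0, 4, 0],
  ],
)

```text
time: 12.45
eef_pos: [0.6452, -0.1123, 0.0841]
ee_rot: [[0.977, 0.214, 0.005], [0.214, -0.977, 0.001], [0.005, 0.0, -1.0]]
wrist_force: [5.2, 2.2, -4.1]
opening: 0.0001
```

step_arm(
  deltas=[
    [-0.0036, 0.0011, 0, 0, 0, 4, 0],
    [-0.0036, 0.0011, 0, 0, 0, 4, 0],
    [-0.0036, 0.0011, 0, 0, 0, 4, 0],
    [-0.0036, 0.0011, 0, 0, 0, 4, 0],
    [-0.0036, 0.0011, 0, 0, 0, 4, 0],
  ],
)

```text
time: 12.95
eef_pos: [0.6283, -0.1201, 0.0847]
ee_rot: [[0.991, -0.133, 0.006], [-0.133, -0.991, -0.001], [0.006, 0.0, -1.0]]
wrist_force: [5.0, -0.4, -3.9]
opening: 0.0002
```

step_arm(
  deltas=[
    [-0.0036, 0.0011, 0, 0, 0, 4, 0],
    [-0.0036, 0.0011, 0, 0, 0, 4, 0],
    [-0.0036, 0.0011, 0, 0, 0, 4, 0],
    [-0.0018, 0.0005, 0, 0, 0, 2, 0],
    [0, 0, 0, 0, 0, 0, 0],
  ],
)

```text
time: 13.45
eef_pos: [0.6148, -0.1218, 0.0848]
ee_rot: [[0.931, -0.366, 0.005], [-0.366, -0.931, -0.002], [0.005, 0.0, -1.0]]
wrist_force: [5.1, -2.1, -3.1]
opening: 0.0002
```

step_arm(
  deltas=[
    [-0.0018, 0.0005, 0, 0, 0, 2, 0],
    [-0.0018, 0.0005, 0, 0, 0, 2, 0],
    [-0.0009, 0.0002, 0, 0, 0, 1, 0],
    [0, 0, 0, 0, 0, 0, 0],
    [0, 0, 0, 0, 0, 0, 0],
  ],
)

```text
time: 13.95
eef_pos: [0.61, -0.1216, 0.0848]
ee_rot: [[0.896, -0.445, 0.004], [-0.445, -0.896, -0.003], [0.005, 0.001, -1.0]]
wrist_force: [3.1, -3.2, -3.0]
opening: -0.0
```

step_arm(
  deltas=[
    [-0.001, 0.0003, 0, 0, 0, 1, 0],
    [-0.001, 0.0003, 0, 0, 0, 1, 0],
    [-0.001, 0.0003, 0, 0, 0, 1, 0],
    [-0.001, 0.0003, 0, 0, 0, 1, 0],
    [0, 0, 0, 0, 0, 0, 0],
  ],
)

```text
time: 14.45
eef_pos: [0.6068, -0.1214, 0.0849]
ee_rot: [[0.862, -0.506, 0.007], [-0.506, -0.862, -0.004], [0.008, 0.0, -1.0]]
wrist_force: [5.6, -4.9, -5.6]
opening: 0.0002
```

step_arm(
  deltas=[
    [-0.001, 0.0002, 0, 0, 0, 1, 0],
    [-0.001, 0, 0, 0, 0, 0, 0],
    [-0.001, 0, 0, 0, 0, 0, 0],
    [0, 0, 0, 0, 0, 0, 0],
    [0, 0, 0, 0, 0, 0, 0],
  ],
)

```text
time: 14.95
eef_pos: [0.6066, -0.1214, 0.0854]
ee_rot: [[0.854, -0.521, 0.012], [-0.521, -0.854, -0.007], [0.014, -0.001, -1.0]]
wrist_force: [10.4, -7.3, -7.4]
opening: -0.0001
```

Force has risen to 13 N with no further movement, so this is the stop. One more small push, then back off.

step_arm(
  deltas=[
    [-0.001, 0, 0, 0, 0, 0, 0],
    [0, 0, 0, 0, 0, 0, 0],
    [0.004, 0, 0, 0, 0, 0, 0],
    [0.006, 0, 0, 0, 0, 0, 0],
    [0.008, 0, 0, 0, 0, 0, 0],
  ],
)

```text
time: 15.45
eef_pos: [0.6151, -0.1266, 0.0839]
ee_rot: [[0.853, -0.522, -0.003], [-0.522, -0.853, 0.001], [-0.003, 0.001, -1.0]]
wrist_force: [0.3, -0.4, -0.7]
opening: -0.0
```

step_arm(
  deltas=[
    [0.004, 0, 0, 0, 0, 0, 0],
    [0, 0, 0, 0, 0, 0, 0],
    [0, 0, -0.02, 0, 0, 0, 0],
    [0, 0, -0.03, 0, 0, 0, 0],
    [0, 0, -0.03, 0, 0, 0, 0],
  ],
)

```text
time: 15.95
eef_pos: [0.6182, -0.1283, 0.1641]
ee_rot: [[0.853, -0.522, -0.003], [-0.522, -0.853, 0.001], [-0.003, 0.001, -1.0]]
wrist_force: [0.9, -0.6, 0.7]
opening: 0.0004
```

step_arm(
  deltas=[
    [0, 0, -0.03, 0, 0, 0, 0],
    [0, 0, -0.03, 0, 0, 0, 0],
    [0.01, 0.03, 0, 0, 0, 0, 0],
    [0.01, 0.04, 0, 0, 0, 0, 0],
    [0.01, 0.04, 0, 0, 0, 0, 0],
  ],
)

```text
time: 16.45
eef_pos: [0.5871, -0.2385, 0.2247]
ee_rot: [[0.854, -0.52, 0.0], [-0.52, -0.854, -0.0], [0.0, -0.0, -1.0]]
wrist_force: [1.4, -0.0, -0.2]
opening: 0.0001
```

step_arm(
  deltas=[
    [0, 0.045, 0, 0, 0, 0, 0],
    [0, 0.045, 0, 0, 0, 0, 0],
    [0, 0.03, 0, 0, 0, 0, 0],
    [0, 0, 0, 0, 0, 0, 0],
    [0, 0, 0, 0, 0, 0, 0],
  ],
)

```text
time: 16.95
eef_pos: [0.5243, -0.3407, 0.224]
ee_rot: [[0.852, -0.523, -0.0], [-0.523, -0.852, 0.001], [-0.001, -0.001, -1.0]]
wrist_force: [1.3, 0.2, 0.6]
opening: 0.0
```

```bash
python3 look.py 9 58 60 62;python3 - <<'E'
from ang import *
a=cv2.imread('pics/s9.png')[180:370,200:420];b=cv2.imread('pics/t9.png')[140:330,270:450]
cv2.imwrite('pics/9z.png',np.hstack([cv2.resize(a,None,fx=2,fy=2),cv2.resize(b,None,fx=2,fy=2)]))
o,z=None,None
ca=np.array(base(V[:2],V[2],-110,.125,.083))
for n in ['scene','top']:
    for r in pinpoint(n,'handle_mid')[:2]:
        X=atz(n,np.array(r['at'])-off[n],.089); d=X-ca; print(n,r,'clamp deg',-60-(np.degrees(np.arctan2(d[1],d[0])-V[2])),np.hypot(d[0],d[1]))
E
```

```text
17.05 [-0.6878127   0.56546424  0.23265576] [ 0.52520155 -0.33955688  0.22410682]
scene {'at': [368.6, 273.2], 'confidence': 0.56} (np.float64(61.38403710315765), np.float64(0.09133278250148498))
scene {'at': [257.4, 253.3], 'confidence': 0.56} (np.float64(-119.3587040845731), np.float64(0.1419766063410465))
scene {'at': [275.3, 299.1], 'confidence': 0.53} (np.float64(-65.6621508657305), np.float64(0.12918621243457387))
top {'at': [324.0, 186.6], 'confidence': 0.71} (np.float64(61.14285721819759), np.float64(0.08883635547373665))
top {'at': [362.1, 268.2], 'confidence': 0.89} (np.float64(-115.71217104500067), np.float64(0.1388008768356984))
top {'at': [287.9, 197.8], 'confidence': 0.3} (np.float64(106.8403220229379), np.float64(0.13340769111702683))
scene {'at': [251.2, 308.8], 'confidence': 0.9} clamp deg 64.1994106264407 0.05487019201063466
top {'at': [402.8, 238.3], 'confidence': 0.53} clamp deg 65.12666958357157 0.04416663753715168
```

View pics/9z.png

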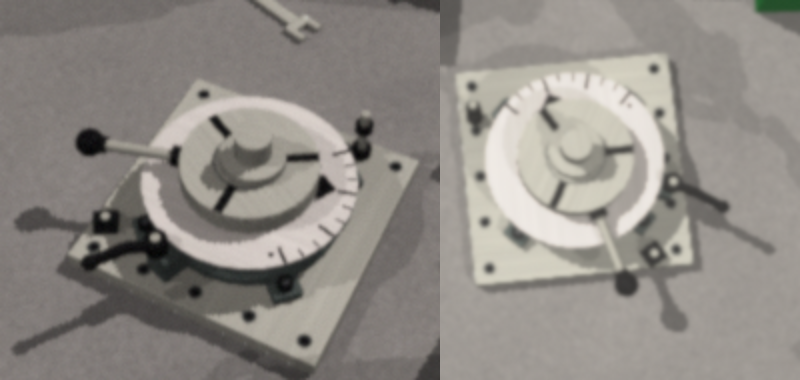

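View pics/9d.png

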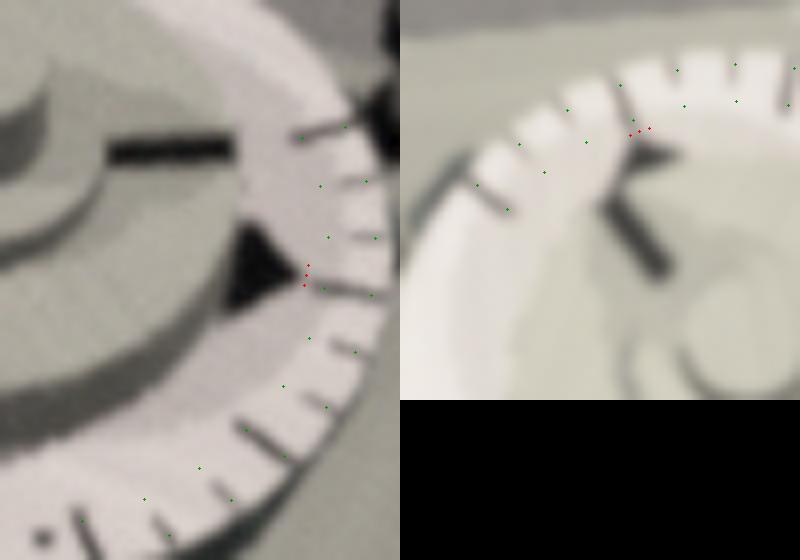

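Run:
```python
from ang import *
for n,c in (('scene',(245,251)),('top',(363,281))):
    a=cv2.imread('pics/%s9.png'%n[0],0); x,y=c; w=a[y-14:y+15,x-14:x+15]
    m=(w<60).astype(np.uint8); k,l,st,ce=cv2.connectedComponentsWithStats(m)
    for i in range(1,k):
        if st[i,4]>15:
            p=ce[i]+[x-14,y-14]; sc=scale(n,p,.085); print(n,st[i],p,sc[0]+180,sc[1])
hand_in()
```

```text
scene [  7   8  15  13 155] [244.83870968 250.84516129] 60.16840238496806 0.16960490204507003
top [10 10  9 10 70] [362.65714286 281.37142857] 59.916442961675585 0.16891409430700616
the job is handed in; nothing more can be done
```

The table is set to 60 degrees and the clamp lever is pushed clockwise to its stop. I handed the job in at about 17 s of the 51 s allowed, with the arm well clear.

- **Table:** I pushed the lever round with the shut fingers from the side, using about 6 N, then backed off before touching the clamp. After clamping, the ball's position gives 60.2° in the scene camera and 59.9° in the top camera. In the last pictures the pointer tip lies on the 60 mark in both views and did not move while I clamped.
- **Clamp:** I pushed it until it stopped moving. The force had risen to about 13 N sideways at the last reading, and I gave it one further 1 mm nudge after that. The handle reads about 64–65° in the two views; the stop is at 64.7°.
- **Other things:** the flange, stud and T-nut stand where they should by eye in the last pictures. I did not measure them.
- **Checks that disagreed:** the network's pointer fixes scattered from about 54° to 62° with the table near 60°, and the last ones read 61.1–61.4°. Its last lever fix in the top view implied 64°, and the scene one implied 61°. I relied on the overlays and the ball's position instead.

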